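# Scrub the glue beaker with the bottle brush

## Robot

A 6-joint arm with a two-finger parallel gripper is mounted at the origin on a cart in front of the work surface, level with it; the furniture and walls round the work are solid. World frame = base frame: x ahead of the robot, y to its left, z up, the work surface at z = 0. Lengths are in m, angles in rad, forces in N, time in s.
With the tool pointing down it reaches from about 0.275 to 0.975 m from the base axis. Payload 8.4 kg.
Tool frame: the origin (TCP) lies where the fingers leave the gripper's body, on its centre line; the fingertips stand 88 mm ahead of it and the grasp point (between the pads) lies 69 mm ahead of it; z points along the fingers, y is the line along which they close (so a half turn about z gives the same grasp; the last joint's range is limited). The gripper opens to 92 mm and grips with 3 to 60 N. Pads are 20 mm wide; open, the fingers measure 128 mm over their backs; the gripper's body (75 mm by 189 mm) begins 69 mm behind the grasp point.
Start: joints at [1.236, 0.353, 1.633, -0, 1.155, -0.002], TCP at [0.204, 0.591, 0.303] pointing down, gripper open.
Joint ranges: [-2.63, 2.63], [-0.92, 2.1], [0.06, 2.66], [-1.3, 4.44], [0, 2.69], [-3.02, 3.02]. Speed limits (rad/s): [2.22, 2.22, 2.79, 3.14, 3.14, 3.14].

## Interface

Orientations are given as a 3x3 rotation matrix whose columns are the frame's x, y, z axes.
In Python, from cell import telemetry, eyes, ticket, models gives the robot as it stands.
- The arm moves only by the tool move_arm, never from a script. Its argument "series" is a list of rows, each an object with "slide": the shift along the tool's x, y, z in m, a list of three; "turn": the turn about the tool's z in degrees; "hand": the opening, from 0 (shut) to 1 (fully open). In form: [{"slide": [x, y, z], "turn": turn, "hand": hand}, ...]. A call has 1 to 5 rows; each row is the pose to reach, as a shift and turn from the pose commanded when the call began, along the tool's axes at that moment; what a row does not reach only later rows make up. A row lasts 1/12 s, in which the tool goes at most 41.7 mm and 7.16 degrees, less where a joint would pass 70% of its speed; a pose out of reach is approached as far as the arm can. A call with a gripper value outside its range is refused whole. The fingers move at their own pace and stop on an object; "newtons" is the grip in N (left out, the last holds). Time passes only in rows, so rows that repeat a pose let the fingers close. It gives the time, the measured TCP pose, the force, the opening and the grip force at its end, in the units of the state.
- telemetry.get_obs(): the state, without advancing time (a new reading comes with each control period).
- eyes.grab_frame(name): name is "scene" or "top"; returns a dict with "img" (400x640x3 uint8, red, green, blue), "fx", "fy", "cx", "cy" (pixels), "rvec" (rotation vector, rad) and "tvec" (3), from world to camera coordinates, as OpenCV has them. Camera axes: x right, y down, z forward; pixel columns grow to the right and rows downward; lengths in m; the calibration is good to about 2 mm. A picture is of the moment at which its call begins. There is no depth.
- ticket.hand_in(): hands the job in; it is judged then, once.
Trained networks look in the newest picture that a camera, given by its name, has taken for a name from the list of things; names that differ only in an ending like _2 or _b are one class to them, and where a whole thing is asked for, a point or a joint stands for the part that bears it (a point fixed in the world has none). Each returns a list of dicts, best first, with "conf" (0 to 1); they miss things now and then, are a little off and sometimes report something else, mostly with a low value. They report only what shows in the picture. A call takes as long as a camera call. They do not tell look-alikes from the thing itself.
- models.silhouettes(camera, thing): "region" (400x640 bool, what is visible of it) and "at" ([row, column] in pixels, amid what is visible of it).
The state is a dict: "time_s": time; "joint_positions": joint angles; "qd": joint speeds; "joint_efforts": joint torques, N m; "tool_pos": TCP position; "eef_rot": TCP orientation; "contact_force": force on the tool from outside, world axes, zero at the start; "moment": the same for the moment, N m; "finger_gap": opening from 0.0 (shut) to 1.0 (fully open); "grasp_force": force on a finger pad.
Only numpy, scipy, OpenCV 4.12 (cv2) and the standard library are available. Lean on these libraries where they do the work, as an engineer would, in place of code of your own. Each camera call takes 0.05 s, during which the arm holds its last target. There are 200 camera calls.

## Task

Take the upright bottle brush by its red handle out of its wooden stand and scrub the inside of the white beaker with the green leaf pattern: two strokes, each going down until the bristles are almost on the bottom and then up at least to half the beaker's depth. Then put the brush back upright in its stand and let go. Leave the beaker and the blue mug standing where they are.

Things in the scene. Friction and masses are not known exactly. Their poses are not given: they have to be found in the camera images.
- brush_handle (a point): Loose bottle brush, 190 mm long, standing upright on its bristles in the stand. The point is on the axis of its red round handle, at the height to grip, 150 mm above the foot of the bristles and 40 mm below the top of the handle; z runs up the brush. Handle 23 mm in diameter, straight from 118 to 182 mm above the foot, held from above with any yaw; thin steel stem below it; stiff round bristle head 42 mm in diameter, from 0 to 62 mm above the flat foot. About 0.07 kg.
- stand: Round dark wooden stand for the brush, fixed to the bench, 88 mm in diameter and 40 mm high, with a round well about 62 mm wide whose floor is 8 mm above the bench. Origin at the centre of its underside, z up.
- beaker: The vessel to scrub: loose white ceramic beaker with a green leaf pattern and no handle, 83 mm in diameter at the rim, 92 mm high, open, inside about 62 mm wide at the bottom and slightly wider at the rim, inner floor 7 mm above the bench. About 0.26 kg. Origin at the centre of its underside, z up.
- mug: Bystander: loose plain blue mug without a handle, 82 mm in diameter, 85 mm high, empty. Origin at the centre of its underside, z up.
There are look-alikes about, which are no part of the job. Of the things that look like the beaker, the larger one is meant. Of the things that look like the part that bears brush_handle, the smaller one is meant.

How it is judged:
On the way, in this order (a step that is already met when the one before it is completed fails the run):
1. the bristles are lowered into the patterned beaker, almost to its bottom (foot of the brush within about 20 mm of the inner floor) (z of brush_handle in the frame of beaker between 0.14 and 0.18 m and horizontal distance between brush_handle and beaker below 0.035 m and angle between brush_handle's own z axis and vertical below 0.35 rad), for 0.1 s.
2. the brush is drawn up, still over or in the beaker, its foot to about half the beaker's depth or higher (z of brush_handle in the frame of beaker above 0.192 m and horizontal distance between brush_handle and beaker below 0.035 m and angle between brush_handle's own z axis and vertical below 0.35 rad), for 0.1 s.
3. the bristles go down almost to the bottom again (all of step 1), for 0.1 s.
4. the brush is drawn up again to half the depth or higher (all of step 2), for 0.1 s.
At the end, for the whole second after the job is handed in: The brush stands released on the floor of the stand's well (its foot within about 8 mm of that floor in height, its handle within 30 mm of the stand's axis, upright within 10 degrees); beaker and mug stand upright within 30 mm of where they started (horizontal distance between brush_handle and stand below 0.03 m and z of brush_handle in the frame of stand between 0.145 and 0.166 m and angle between brush_handle's own z axis and vertical below 0.18 rad and distance of each of beaker, mug from where it was at the start of the episode below 0.03 m and angle between each of beaker, mug's own z axis and vertical below 0.15 rad); the robot touches nothing.
It fails at once if the beaker is tipped or pushed away (distance of beaker from where it was at the start of the episode above 0.04 m or angle between beaker's own z axis and vertical above 0.35 rad).
It fails at once if the blue mug is tipped or pushed away (distance of mug from where it was at the start of the episode above 0.04 m or angle between mug's own z axis and vertical above 0.35 rad).
It also fails if it takes over 53 s, if anything falls off the work surface, if the arm or the gripper's body presses on something with over 40 N, if the wrist force passes 120 N, or if a joint passes its speed limit or range.

## Working session

There is one attempt and no reset: what is moved stays moved. The work goes in short steps, Python scripts to look and compute and a tool call to move; the robot and the scene stay as the last step left them, time stands still between calls to the robot, and variables do not carry over. Pictures are saved under pics/ and viewed, at most 10 in all, crops included, and the job is handed in when it is done.

Besides the shell and the picture viewer there is one more tool, called after "Emit:" as a command line: name --argument value ..., lists and objects as JSON in quotes. move_arm: Moves the arm, as the interface text tells. Its arguments: {"type":"object","properties":{"series":{"type":"array","items":{"type":"object","properties":{"slide":{"type":"array","items":{"type":"number"}},"turn":{"type":"number"},"hand":{"type":"number"}}}},"newtons":{"type":"number"}},"required":["series"]}

```bash
mkdir -p pics; cat > h.py <<'E'
import numpy as np, cv2
from cell import telemetry, eyes, ticket, models
def cam(n):
    f=eyes.grab_frame(n); K=np.array([[f['fx'],0,f['cx']],[0,f['fy'],f['cy']],[0,0,1.]])
    return f,K,cv2.Rodrigues(np.array(f['rvec'],float))[0],np.array(f['tvec'],float)
def onz(c,uv,z):
    f,K,R,t=c; d=R.T@np.linalg.inv(K)@[uv[0],uv[1],1]; o=-R.T@t
    return o+d*(z-o[2])/d[2]
def proj(c,p):
    f,K,R,t=c; q=K@(R@np.array(p,float)+t); return q[:2]/q[2]
E
python3 - <<'E'
from h import *
for n in('scene','top'):
    c=cam(n); cv2.imwrite(f'pics/{n}0.png',c[0]['img'][:,:,::-1]); print(n,'cam at',(-c[2].T@c[3]).round(3),c[1][0,0])
    for th in('brush_handle','stand','beaker','mug'):
        for d in models.silhouettes(n,th):
            ys,xs=np.nonzero(d['region']); print(th,round(d['conf'],2),np.round(d['at']),'x',xs.min(),xs.max(),'y',ys.min(),ys.max(),len(xs))
o=telemetry.get_obs();print(o['tool_pos'],o['eef_rot'],o['time_s'],o['finger_gap'])
E
```

```text
scene cam at [ 0.202 -0.662  0.723] 502.6687336900299
brush_handle 0.71 [194. 359.] x 341 370 y 111 235 2250
brush_handle 0.62 [222. 303.] x 292 313 y 170 249 1060
stand 0.59 [253. 300.] x 281 324 y 228 267 972
beaker 0.61 [168. 316.] x 295 330 y 146 196 1329
mug 0.77 [286. 325.] x 302 349 y 257 319 2380
top cam at [ 0.419 -0.025  1.034] 422.03658838303045
brush_handle 0.56 [233. 328.] x 319 335 y 222 240 249
brush_handle 0.56 [174. 322.] x 309 333 y 149 193 847
stand 0.86 [244. 328.] x 310 344 y 216 251 717
beaker 0.68 [186. 257.] x 236 274 y 167 205 1172
beaker 0.65 [239. 236.] x 221 251 y 225 252 682
mug 0.83 [244. 389.] x 370 405 y 225 260 1007
mug 0.43 [242. 331.] x 310 344 y 216 251 780
[0.20417581 0.59070759 0.30267138] [[-9.45133845e-01  3.26683356e-01 -7.57708135e-07]
 [ 3.26683356e-01  9.45133845e-01 -2.14340688e-05]
 [-6.28601794e-06 -2.05055945e-05 -1.00000000e+00]] 0.5 1.0017983815367126
```

```bash
python3 - <<'E'
import cv2,numpy as np
a=cv2.imread('pics/scene0.png')[90:340,220:480];b=cv2.imread('pics/top0.png')[120:290,190:450]
a=cv2.resize(a,(416,400),interpolation=3)
b=cv2.resize(b,None,fx=1.45,fy=1.45,interpolation=3)
b=cv2.copyMakeBorder(b,0,400-b.shape[0],0,0,cv2.BORDER_CONSTANT)
cv2.imwrite('pics/c0.png',np.hstack([a,b]))
E
```

```text
(no output)
```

View pics/scene0.png

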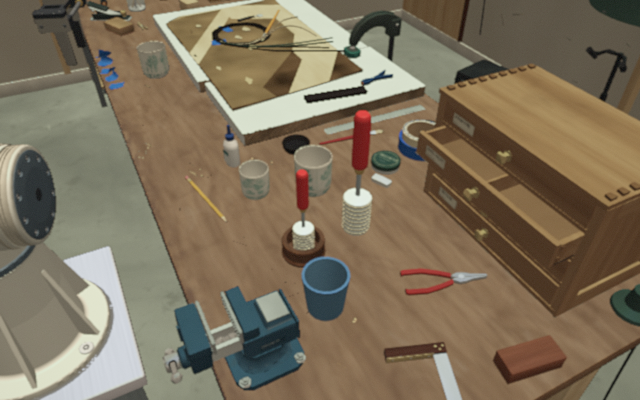

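View pics/top0.png

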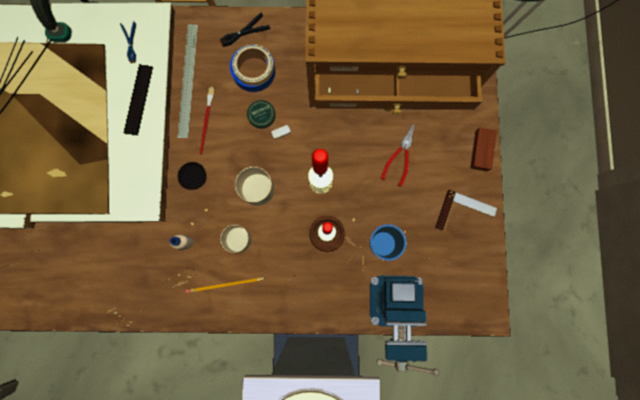

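View pics/c0.png

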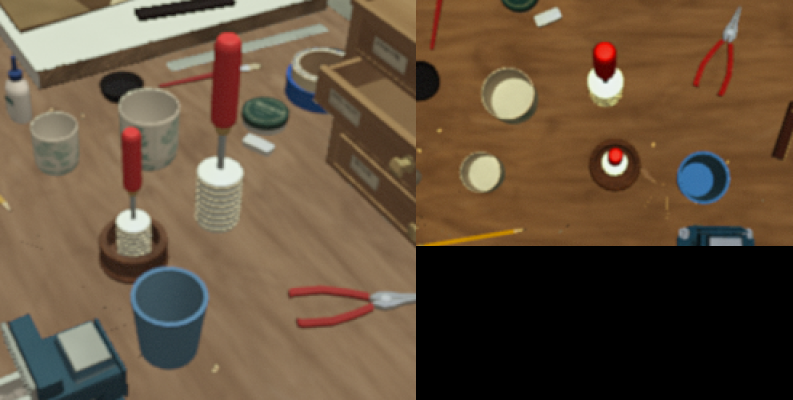

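Scene picture: the brushes are the small one in the stand at (303,215) and a large decoy on the bench at (359,170), so the small one is meant. The patterned beakers are the large one at (314,170), the small one at (254,178) and a far one at (153,58). Next I measure positions and sizes.

```bash
cat >> h.py <<'E'
from scipy.optimize import minimize
def cyl(x,y,z0,z1,r0,r1):
    a=np.linspace(0,2*np.pi,48,endpoint=False)
    return np.array([[x+r*np.cos(t),y+r*np.sin(t),z] for r,z in((r0,z0),(r1,z1)) for t in a])
def bbfit(c,reg,z0,z1,r0,r1):
    ys,xs=np.nonzero(reg); m=np.array([xs.min(),xs.max()+1,ys.min(),ys.max()+1])
    def e(p):
        q=np.array([proj(c,v) for v in cyl(p[0],p[1],z0,z1,r0*p[2],r1*p[2])])
        return ((np.array([q[:,0].min(),q[:,0].max(),q[:,1].min(),q[:,1].max()])-m)**2).sum()
    g=onz(c,[xs.mean(),ys.mean()],(z0+z1)/2); r=minimize(e,[g[0],g[1],1],method='Nelder-Mead',options=dict(xatol=1e-4,fatol=1e-3))
    return r.x.round(4),round(r.fun,1)
E
python3 - <<'E'
from h import *
dims=dict(stand=(0,.04,.044,.044),beaker=(0,.092,.036,.0415),mug=(0,.085,.036,.041))
for n in('scene','top'):
    c=cam(n)
    for th in dims:
        for d in models.silhouettes(n,th):
            print(n,th,round(d['conf'],2),np.round(d['at']),*bbfit(c,d['region'],*dims[th]))
    print('far beaker',onz(c,(153,75),0).round(3)) if n=='scene' else 0
    for d in models.silhouettes(n,'brush_handle'): # red part only
        hsv=cv2.cvtColor(c[0]['img'],cv2.COLOR_RGB2HSV); red=d['region']&((hsv[...,0]<8)|(hsv[...,0]>172))&(hsv[...,1]>150)&(hsv[...,2]>60)
        ys,xs=np.nonzero(red); print(n,'red',xs.min(),xs.max(),ys.min(),ys.max(),*bbfit(c,red,.126,.195,.0115,.0115))
E
```

```text
scene stand 0.62 [249. 300.] [ 0.4867 -0.0372  0.9115] 7.0
scene stand 0.29 [223. 302.] [0.5336 0.0584 1.1019] 937.8
scene beaker 0.93 [181. 252.] [0.4696 0.1682 0.6222] 33.1
scene beaker 0.69 [170. 316.] [0.5948 0.1391 0.9409] 1.9
scene mug 0.56 [288. 326.] [ 0.4668 -0.1675  0.9558] 6.9
far beaker [0.4   0.865 0.   ]
scene red 352 370 112 169 [0.6607 0.0518 2.216 ] 148.6
scene red 296 307 170 209 [ 0.4883 -0.0353  0.9564] 2.5
top stand 0.75 [242. 330.] [ 0.4853 -0.0367  0.9568] 0.0
top beaker 0.7 [241. 236.] [0.4679 0.1731 0.7251] 0.9
top beaker 0.62 [184. 255.] [0.5917 0.1317 1.0209] 0.1
top beaker 0.53 [242. 390.] [ 0.4639 -0.1731  0.9614] 1.0
top mug 0.72 [242. 386.] [ 0.4631 -0.174   0.9673] 0.2
top red 323 332 222 233 [ 0.4885 -0.0347  0.8523] 0.0
top red 312 327 149 174 [ 0.6281 -0.0172  1.5671] 3.0
```

```bash
python3 - <<'E'
from h import *
c=cam('scene'); a=c[0]['img'][:,:,::-1]
f=lambda y,x:cv2.resize(a[y:y+100,x:x+100],(390,390),interpolation=3)
cv2.imwrite('pics/c1.png',np.hstack([f(20,100),f(125,240)]))
for name,p,r in(('big',(.593,.135),.0415),('far',(.4,.865),.0415)):
    q=np.array([proj(c,v) for v in cyl(*p,0,.092,.036,r)]); print(name,q.min(0).round(),q.max(0).round())
E
```

```text
big [293. 146.] [332. 200.]
far [132.  41.] [165.  80.]
```

View pics/c1.png

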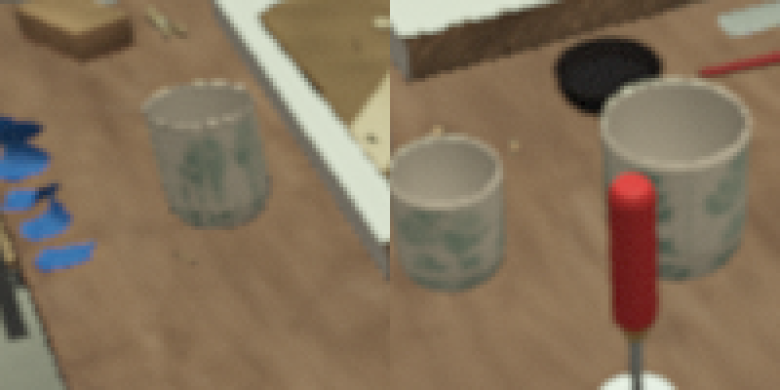

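```bash
python3 - <<'E'
from h import *
c=cam('scene')
for i in range(4):
    eyes.grab_frame('scene')
    print([(round(d['conf'],2),np.round(d['at']).tolist(),int(d['region'].sum())) for d in models.silhouettes('scene','beaker')])
# far size: scale for its own best-fit pose, from hand-read bounds; same for near
for nm,b in(('far',(136.4,169,41,78.5)),('near',(294.4,332.3,144.2,196.8))):
    m=np.zeros((400,640),bool); m[round(b[2]):round(b[3]),round(b[0]):round(b[1])]=1
    print(nm,bbfit(c,m,0,.092,.036,.0415))
E
```

```text
[(0.72, [178.0, 255.0], 1047), (0.66, [165.0, 314.0], 1388)]
[(0.69, [168.0, 315.0], 1373), (0.63, [181.0, 254.0], 964)]
[(0.88, [179.0, 254.0], 1055), (0.79, [169.0, 315.0], 1415)]
[(0.93, [178.0, 255.0], 1030), (0.68, [167.0, 319.0], 1355)]
far (array([0.4125, 0.8686, 0.9877]), np.float64(2.3))
near (array([0.5973, 0.1419, 0.9862]), np.float64(0.2))
```

The far beaker at (153,58) was never reported in six network calls and lies at the edge of reach (r≈0.96 m), so I treat it as scenery. Of the two within reach, the one at scene (314,170) / top (253,186) is larger and fits the 83 × 92 mm given, at about (0.594, 0.137). I set out for the brush now.

Emit:
move_arm --series '[{"slide":[-0.028,-0.029,0],"turn":5,"hand":1},{"slide":[-0.056,-0.058,0],"turn":10,"hand":1},{"slide":[-0.084,-0.087,0],"turn":15,"hand":1},{"slide":[-0.112,-0.116,0],"turn":15,"hand":1},{"slide":[-0.14,-0.145,0],"turn":15,"hand":1}]'

```text
time_s: 1.92
tool_pos: [0.2894, 0.4063, 0.3027]
eef_rot: [[-0.828, 0.56, 0.0], [0.56, 0.828, 0.0], [-0.0, 0.0, -1.0]]
contact_force: [1.5, 0.1, -0.1]
finger_gap: 1.002
grasp_force: 0.0
```

```bash
cat >> h.py <<'E'
def delta(p):
    o=telemetry.get_obs(); R=np.array(o['eef_rot']); d=R.T@(np.array(p)-o['tool_pos'])
    print('t',round(o['time_s'],2),'tcp',np.round(o['tool_pos'],4),'y',R[:2,1].round(3),'slide',d.round(4),'gap',round(o['finger_gap'],3),'F',np.round(o['contact_force'],1),'grip',round(o['grasp_force'],1))
E
python3 - <<'E'
from h import *
delta([.488,-.036,.303])
E
```

```text
t 1.92 tcp [0.2894 0.4063 0.3027] y [0.56  0.828] slide [-4.122e-01 -2.552e-01 -3.000e-04] gap 1.002 F [ 1.5  0.1 -0.1] grip 0.0
```

Emit:
move_arm --series '[{"slide":[-0.034,-0.021,0],"turn":0,"hand":1},{"slide":[-0.068,-0.042,0],"turn":0,"hand":1},{"slide":[-0.102,-0.063,0],"turn":0,"hand":1},{"slide":[-0.136,-0.084,0],"turn":0,"hand":1},{"slide":[-0.17,-0.105,0],"turn":0,"hand":1}]'

```text
time_s: 2.33
tool_pos: [0.3715, 0.224, 0.303]
eef_rot: [[-0.829, 0.56, 0.001], [0.56, 0.829, 0.0], [-0.0, 0.001, -1.0]]
contact_force: [1.2, 0.5, -0.6]
finger_gap: 1.001
grasp_force: 0.0
```

Emit:
move_arm --series '[{"slide":[-0.034,-0.021,0],"turn":0,"hand":1},{"slide":[-0.068,-0.042,0],"turn":0,"hand":1},{"slide":[-0.102,-0.063,0],"turn":0,"hand":1},{"slide":[-0.136,-0.084,0],"turn":0,"hand":1},{"slide":[-0.17,-0.105,0],"turn":0,"hand":1}]'

```text
time_s: 2.75
tool_pos: [0.4536, 0.0415, 0.303]
eef_rot: [[-0.828, 0.56, 0.001], [0.56, 0.828, 0.0], [-0.001, 0.001, -1.0]]
contact_force: [0.7, -0.0, 0.4]
finger_gap: 1.0
grasp_force: 0.0
```

Emit:
move_arm --series '[{"slide":[-0.034,-0.021,0],"turn":0,"hand":1},{"slide":[-0.068,-0.042,0],"turn":0,"hand":1},{"slide":[-0.072,-0.045,0],"turn":0,"hand":1},{"slide":[-0.072,-0.045,0],"turn":0,"hand":1}]'

```text
time_s: 3.08
tool_pos: [0.4882, -0.0361, 0.3026]
eef_rot: [[-0.826, 0.563, 0.0], [0.563, 0.826, -0.0], [-0.0, -0.0, -1.0]]
contact_force: [-0.1, 0.4, -0.2]
finger_gap: 1.002
grasp_force: 0.0
```

```bash
python3 - <<'E'
from h import *
c=cam('scene'); delta([.4885,-.036,.227])
big=onz(c,(357,231),0); print('big base front',big.round(3))
b=big+[0.0,.03,0]
for h in(.25,.28,.31): print(h,proj(c,[b[0],b[1],h]).round())
cv2.imwrite('pics/s2.png',cv2.resize(c[0]['img'][60:310,200:460,::-1],None,fx=2.3,fy=2.3,interpolation=3))
E
```

```text
t 3.13 tcp [ 0.4875 -0.0347  0.3025] y [0.562 0.827] slide [-0.0016 -0.0005  0.0755] gap 1.001 F [-0.4  0.5 -0.4] grip 0.0
big base front [ 0.614 -0.028 -0.   ]
0.25 [356. 120.]
0.28 [357. 105.]
0.31 [357.  90.]
```

View pics/s2.png

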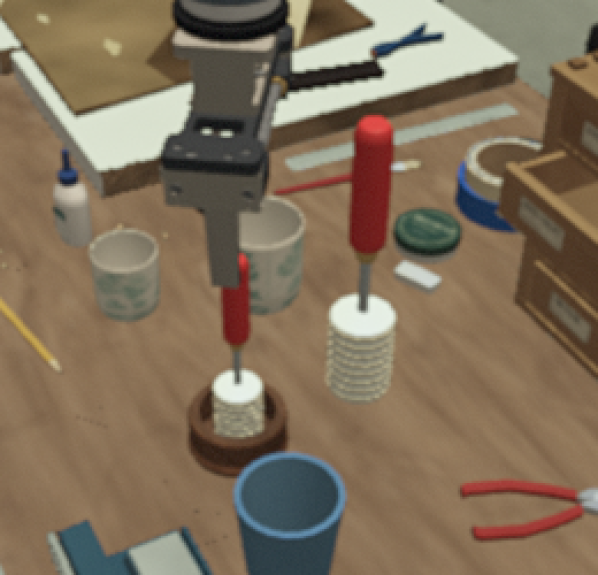

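The gripper is centred over the handle, the near finger is at crop (222,285), and the big brush at about (0.614, 0.0) is clear of it. I descend and grip.

Emit:
move_arm --series '[{"slide":[-0.001,0,0.02],"turn":0,"hand":1},{"slide":[-0.001,0,0.04],"turn":0,"hand":1},{"slide":[-0.001,0,0.06],"turn":0,"hand":1},{"slide":[-0.001,0,0.0755],"turn":0,"hand":1},{"slide":[-0.001,0,0.0755],"turn":0,"hand":1}]'

```text
time_s: 3.55
tool_pos: [0.4861, -0.0329, 0.2246]
eef_rot: [[-0.829, 0.559, -0.005], [0.559, 0.829, 0.001], [0.005, -0.002, -1.0]]
contact_force: [-0.7, 0.2, -0.0]
finger_gap: 1.002
grasp_force: 0.0
```

Emit:
move_arm --series '[{"slide":[0,0,0],"turn":0,"hand":0.6},{"slide":[0,0,0],"turn":0,"hand":0.4},{"slide":[0,0,0],"turn":0,"hand":0.3},{"slide":[0,0,0],"turn":0,"hand":0.2},{"slide":[0,0,0],"turn":0,"hand":0.15}]' --newtons 20

```text
time_s: 3.97
tool_pos: [0.4887, -0.0346, 0.228]
eef_rot: [[-0.828, 0.56, 0.001], [0.56, 0.828, -0.0], [-0.001, 0.001, -1.0]]
contact_force: [0.1, 0.1, 0.0]
finger_gap: 0.657
grasp_force: 0.0
```

Emit:
move_arm --series '[{"slide":[0,0,0],"turn":0,"hand":0.1},{"slide":[0,0,0],"turn":0,"hand":0.1},{"slide":[0,0,0],"turn":0,"hand":0.1},{"slide":[0,0,0],"turn":0,"hand":0.1},{"slide":[0,0,0],"turn":0,"hand":0.1}]'

```text
time_s: 4.38
tool_pos: [0.4884, -0.0347, 0.2272]
eef_rot: [[-0.828, 0.56, -0.0], [0.56, 0.828, -0.0], [0.0, -0.0, -1.0]]
contact_force: [-0.5, -0.3, -0.2]
finger_gap: 0.291
grasp_force: 0.0
```

Emit:
move_arm --series '[{"slide":[0,0,0],"turn":0,"hand":0.1},{"slide":[0,0,0],"turn":0,"hand":0.1},{"slide":[0,0,0],"turn":0,"hand":0.1},{"slide":[0,0,0],"turn":0,"hand":0.1}]'

```text
time_s: 4.72
tool_pos: [0.4883, -0.0347, 0.2271]
eef_rot: [[-0.828, 0.56, -0.0], [0.56, 0.828, -0.0], [0.0, -0.0, -1.0]]
contact_force: [0.9, 1.0, -0.7]
finger_gap: 0.246
grasp_force: 20.0
```

Emit:
move_arm --series '[{"slide":[0,0,-0.025],"turn":0,"hand":0.1},{"slide":[0,0,-0.05],"turn":0,"hand":0.1},{"slide":[0,0,-0.08],"turn":0,"hand":0.1},{"slide":[0,0,-0.11],"turn":0,"hand":0.1},{"slide":[0,0,-0.125],"turn":0,"hand":0.1}]'

```text
time_s: 5.13
tool_pos: [0.4893, -0.0347, 0.3557]
eef_rot: [[-0.828, 0.56, 0.004], [0.56, 0.828, -0.0], [-0.003, 0.002, -1.0]]
contact_force: [0.4, 0.5, -0.3]
finger_gap: 0.246
grasp_force: 20.0
```

```bash
python3 - <<'E'
from h import *
delta([.594,.137,.353])
c=cam('scene'); b=c[0]['img'][40:290,200:460,::-1]
cv2.imwrite('pics/s3.png',cv2.resize(b,None,fx=2.3,fy=2.3,interpolation=3))
E
```

```text
t 5.13 tcp [ 0.4893 -0.0347  0.3557] y [0.56  0.828] slide [0.0094 0.2009 0.003 ] gap 0.246 F [ 0.4  0.5 -0.3] grip 20.0
```

View pics/s3.png

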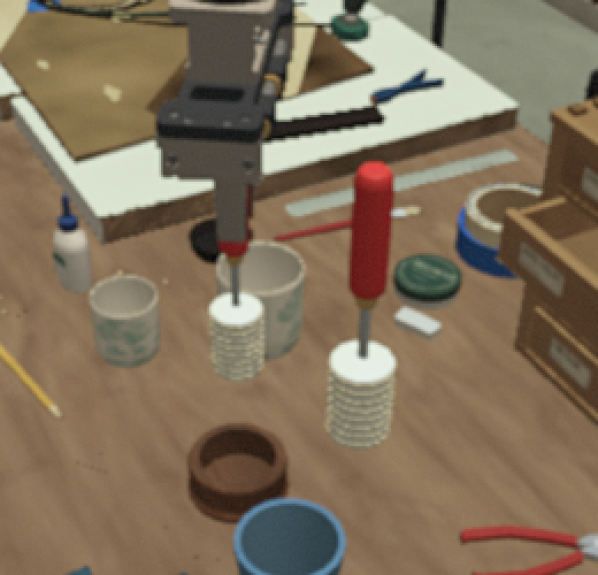

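The brush is held upright, its foot at about 0.134 m, and the stand is empty. I carry it over the beaker.

Emit:
move_arm --series '[{"slide":[0.002,0.035,0],"turn":0,"hand":0.1},{"slide":[0.005,0.075,0],"turn":0,"hand":0.1},{"slide":[0.008,0.115,0],"turn":0,"hand":0.1},{"slide":[0.01,0.155,0],"turn":0,"hand":0.1},{"slide":[0.01,0.182,0],"turn":0,"hand":0.1}]'

```text
time_s: 5.6
tool_pos: [0.583, 0.1246, 0.3512]
eef_rot: [[-0.829, 0.56, -0.0], [0.56, 0.829, 0.001], [0.001, 0.0, -1.0]]
contact_force: [0.0, 0.4, -0.0]
finger_gap: 0.246
grasp_force: 20.0
```

Emit:
move_arm --series '[{"slide":[0,0.019,0],"turn":0,"hand":0.1},{"slide":[0,0.019,0],"turn":0,"hand":0.1},{"slide":[0,0.019,0],"turn":0,"hand":0.1},{"slide":[0,0.019,0],"turn":0,"hand":0.1}]'

```text
time_s: 5.93
tool_pos: [0.5921, 0.1369, 0.3513]
eef_rot: [[-0.828, 0.56, -0.002], [0.56, 0.828, -0.001], [0.001, -0.001, -1.0]]
contact_force: [-0.7, -0.6, -1.0]
finger_gap: 0.245
grasp_force: 20.0
```

```bash
python3 - <<'E'
from h import *
c=cam('scene'); o=telemetry.get_obs(); p=np.array(o['tool_pos']); delta([.594,.137,.353])
im=c[0]['img'][:,:,::-1].copy()
hsv=None
S=4; x0,y0=260,100
v=cv2.resize(im[y0:y0+125,x0:x0+110],None,fx=S,fy=S,interpolation=3)
def ring(x,y,z,r,col):
    q=np.array([(proj(c,w)-[x0,y0]+.5)*S for w in cyl(x,y,z,z,r,r)[:48]]); cv2.polylines(v,[q.round().astype(np.int32)],True,col,1)
ring(.594,.137,.092,.0415,(0,0,255)); ring(.594,.137,0,.036,(0,0,255))
zf=p[2]-.219; ring(p[0],p[1],zf,.021,(255,0,0)); ring(p[0],p[1],zf+.062,.021,(255,0,0))
cv2.imwrite('pics/s4.png',v)
for n in('scene','top'):
    c2=cam(n)
    for d in models.silhouettes(n,'beaker'):
        print(n,np.round(d['at']),*bbfit(c2,d['region'],0,.092,.036,.0415))
E
```

```text
t 5.98 tcp [0.5921 0.1366 0.3516] y [0.561 0.828] slide [-0.0014  0.0014 -0.0014] gap 0.243 F [-0.6  0.3 -0.1] grip 20.0
scene [180. 253.] [0.4696 0.1682 0.6222] 33.1
scene [172. 312.] [0.5948 0.1392 0.9811] 4.2
top [199. 269.] [0.592  0.1146 0.783 ] 48.5
```

View pics/s4.png

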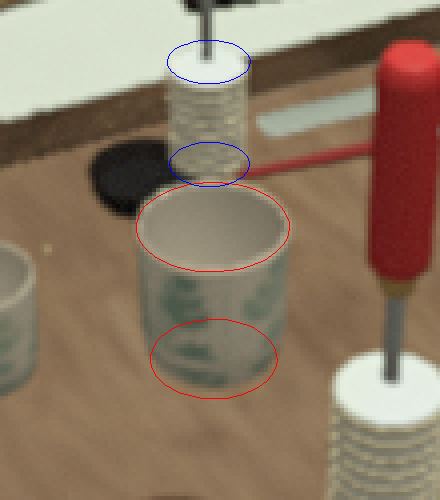

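Predicted rings (red for the rim, blue for the bristles) match the picture, with the rim at crop x 137–290 and the bristles centred just above it. I lower the brush in.

Emit:
move_arm --series '[{"slide":[-0.001,0.001,0.015],"turn":0,"hand":0.1},{"slide":[-0.001,0.001,0.03],"turn":0,"hand":0.1},{"slide":[-0.001,0.001,0.045],"turn":0,"hand":0.1},{"slide":[-0.001,0.001,0.06],"turn":0,"hand":0.1},{"slide":[-0.001,0.001,0.06],"turn":0,"hand":0.1}]'

```text
time_s: 6.6
tool_pos: [0.5927, 0.1369, 0.2895]
eef_rot: [[-0.828, 0.561, -0.004], [0.561, 0.828, -0.001], [0.003, -0.003, -1.0]]
contact_force: [-0.3, -0.4, -1.1]
finger_gap: 0.243
grasp_force: 20.0
```

Emit:
move_arm --series '[{"slide":[0,0,0.015],"turn":0,"hand":0.1},{"slide":[0,0,0.03],"turn":0,"hand":0.1},{"slide":[0,0,0.045],"turn":0,"hand":0.1},{"slide":[0,0,0.057],"turn":0,"hand":0.1},{"slide":[0,0,0.057],"turn":0,"hand":0.1}]'

```text
time_s: 7.02
tool_pos: [0.5932, 0.1373, 0.2335]
eef_rot: [[-0.828, 0.56, -0.003], [0.56, 0.828, -0.001], [0.002, -0.002, -1.0]]
contact_force: [-0.2, -0.3, -0.8]
finger_gap: 0.245
grasp_force: 20.0
```

Emit:
move_arm --series '[{"slide":[0,0,0],"turn":0,"hand":0.1},{"slide":[0,0,0],"turn":0,"hand":0.1},{"slide":[0,0,0],"turn":0,"hand":0.1}]'

```text
time_s: 7.27
tool_pos: [0.5947, 0.1378, 0.2364]
eef_rot: [[-0.828, 0.56, 0.002], [0.56, 0.828, 0.0], [-0.001, 0.001, -1.0]]
contact_force: [-0.3, 0.1, -1.0]
finger_gap: 0.247
grasp_force: 20.0
```

Emit:
move_arm --series '[{"slide":[0,0,-0.02],"turn":0,"hand":0.1},{"slide":[0,0,-0.04],"turn":0,"hand":0.1},{"slide":[0,0,-0.055],"turn":0,"hand":0.1},{"slide":[0,0,-0.055],"turn":0,"hand":0.1},{"slide":[0,0,-0.055],"turn":0,"hand":0.1}]'

```text
time_s: 7.68
tool_pos: [0.5946, 0.1378, 0.2914]
eef_rot: [[-0.828, 0.56, 0.003], [0.56, 0.828, 0.001], [-0.002, 0.002, -1.0]]
contact_force: [0.6, 0.4, -1.6]
finger_gap: 0.245
grasp_force: 20.0
```

Emit:
move_arm --series '[{"slide":[0,0,0.015],"turn":0,"hand":0.1},{"slide":[0,0,0.03],"turn":0,"hand":0.1},{"slide":[0,0,0.045],"turn":0,"hand":0.1},{"slide":[0,0,0.057],"turn":0,"hand":0.1},{"slide":[0,0,0.057],"turn":0,"hand":0.1}]'

```text
time_s: 8.1
tool_pos: [0.5924, 0.1373, 0.2297]
eef_rot: [[-0.828, 0.56, -0.005], [0.56, 0.828, -0.001], [0.004, -0.004, -1.0]]
contact_force: [-0.9, -0.5, -0.7]
finger_gap: 0.247
grasp_force: 20.0
```

Emit:
move_arm --series '[{"slide":[0,0,0],"turn":0,"hand":0.1},{"slide":[0,0,0],"turn":0,"hand":0.1},{"slide":[0,0,0],"turn":0,"hand":0.1}]'

```text
time_s: 8.35
tool_pos: [0.5946, 0.1378, 0.234]
eef_rot: [[-0.828, 0.56, 0.001], [0.56, 0.828, 0.0], [-0.001, 0.001, -1.0]]
contact_force: [-0.5, 0.7, -0.6]
finger_gap: 0.247
grasp_force: 20.0
```

Emit:
move_arm --series '[{"slide":[0,0,-0.02],"turn":0,"hand":0.1},{"slide":[0,0,-0.04],"turn":0,"hand":0.1},{"slide":[0,0,-0.06],"turn":0,"hand":0.1},{"slide":[0,0,-0.06],"turn":0,"hand":0.1},{"slide":[0,0,-0.06],"turn":0,"hand":0.1}]'

```text
time_s: 8.77
tool_pos: [0.5948, 0.1379, 0.2948]
eef_rot: [[-0.828, 0.56, 0.003], [0.56, 0.828, 0.001], [-0.002, 0.003, -1.0]]
contact_force: [-0.6, 0.4, -0.9]
finger_gap: 0.246
grasp_force: 20.0
```

Emit:
move_arm --series '[{"slide":[0,0,0],"turn":0,"hand":0.1},{"slide":[0,0,-0.02],"turn":0,"hand":0.1},{"slide":[0,0,-0.04],"turn":0,"hand":0.1},{"slide":[0,0,-0.06],"turn":0,"hand":0.1},{"slide":[0,0,-0.06],"turn":0,"hand":0.1}]'

```text
time_s: 9.18
tool_pos: [0.5951, 0.1379, 0.3557]
eef_rot: [[-0.828, 0.56, 0.004], [0.56, 0.828, 0.001], [-0.003, 0.003, -1.0]]
contact_force: [0.8, 1.6, -0.6]
finger_gap: 0.245
grasp_force: 20.0
```

```bash
python3 - <<'E'
from h import *
delta([.4865,-.037,.353])
c=cam('scene'); p=np.array(telemetry.get_obs()['tool_pos'])
for d in models.silhouettes('scene','beaker'): print(np.round(d['at']),*bbfit(c,d['region'],0,.092,.036,.0415))
for d in models.silhouettes('scene','stand'): print('stand',np.round(d['at']),*bbfit(c,d['region'],0,.04,.044,.044))
c=cam('top')
for d in models.silhouettes('top','stand'): print('stand',np.round(d['at']),*bbfit(c,d['region'],0,.04,.044,.044))
E
```

```text
t 9.18 tcp [0.5951 0.1379 0.3557] y [0.56  0.828] slide [-0.008  -0.2058  0.0022] gap 0.245 F [ 0.8  1.6 -0.6] grip 20.0
[179. 256.] [0.4679 0.1671 0.5875] 36.0
[169. 314.] [0.5958 0.1387 0.9611] 3.0
stand [246. 298.] [ 0.487  -0.0344  0.9201] 1.1
stand [235. 325.] [ 0.4853 -0.0355  0.9432] 0.1
```

The beaker has not moved. Both strokes were done without contact force, so I return the brush to the stand at (0.486, -0.036).

Emit:
move_arm --series '[{"slide":[-0.001,-0.035,0],"turn":0,"hand":0.1},{"slide":[-0.003,-0.075,0],"turn":0,"hand":0.1},{"slide":[-0.005,-0.115,0],"turn":0,"hand":0.1},{"slide":[-0.007,-0.155,0],"turn":0,"hand":0.1},{"slide":[-0.008,-0.185,0],"turn":0,"hand":0.1}]'

```text
time_s: 9.85
tool_pos: [0.4948, -0.0218, 0.3518]
eef_rot: [[-0.828, 0.56, -0.003], [0.56, 0.828, -0.001], [0.002, -0.002, -1.0]]
contact_force: [0.6, -1.2, -0.4]
finger_gap: 0.244
grasp_force: 20.0
```

Emit:
move_arm --series '[{"slide":[0,-0.019,0],"turn":0,"hand":0.1},{"slide":[0,-0.019,0],"turn":0,"hand":0.1},{"slide":[0,-0.019,0],"turn":0,"hand":0.1},{"slide":[0,-0.019,0],"turn":0,"hand":0.1}]'

```text
time_s: 10.18
tool_pos: [0.4868, -0.0353, 0.3527]
eef_rot: [[-0.828, 0.56, -0.0], [0.56, 0.828, 0.0], [0.001, 0.0, -1.0]]
contact_force: [0.0, -0.4, -0.6]
finger_gap: 0.248
grasp_force: 20.0
```

```bash
python3 - <<'E'
from h import *
delta([.486,-.036,.2275])
c=cam('scene'); p=np.array(telemetry.get_obs()['tool_pos'])
im=c[0]['img'][:,:,::-1]; S=4; x0,y0=250,150
v=cv2.resize(im[y0:y0+130,x0:x0+120],None,fx=S,fy=S,interpolation=3)
def ring(x,y,z,r,col):
    q=np.array([(proj(c,w)-[x0,y0]+.5)*S for w in cyl(x,y,z,z,r,r)[:48]]); cv2.polylines(v,[q.round().astype(np.int32)],True,col,1)
ring(.486,-.036,.04,.044,(0,0,255)); ring(.486,-.036,.04,.031,(0,255,0))
ring(p[0],p[1],p[2]-.219,.021,(255,0,0)); ring(p[0],p[1],p[2]-.157,.021,(255,0,0))
cv2.imwrite('pics/s5.png',v)
E
```

```text
t 10.18 tcp [ 0.4868 -0.0353  0.3527] y [0.56  0.828] slide [ 0.0002 -0.001   0.1252] gap 0.248 F [ 0.  -0.4 -0.6] grip 20.0
```

View pics/s5.png

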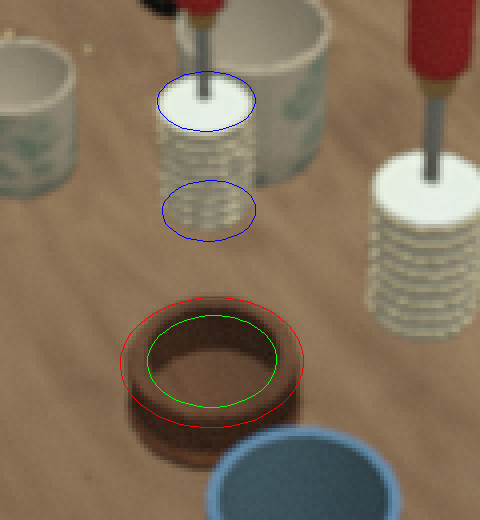

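The stand ring fits at crop (212,362), and the bristles are centred over the well to within about 2 mm. I lower the brush.

Emit:
move_arm --series '[{"slide":[0,-0.001,0.025],"turn":0,"hand":0.1},{"slide":[0,-0.001,0.05],"turn":0,"hand":0.1},{"slide":[0,-0.001,0.07],"turn":0,"hand":0.1},{"slide":[0,-0.001,0.085],"turn":0,"hand":0.1},{"slide":[0,-0.001,0.095],"turn":0,"hand":0.1}]'

```text
time_s: 10.65
tool_pos: [0.4857, -0.0355, 0.2562]
eef_rot: [[-0.829, 0.559, -0.002], [0.559, 0.829, 0.0], [0.002, -0.001, -1.0]]
contact_force: [-0.7, 0.5, -0.7]
finger_gap: 0.245
grasp_force: 20.0
```

Emit:
move_arm --series '[{"slide":[0,0,0.01],"turn":0,"hand":0.1},{"slide":[0,0,0.02],"turn":0,"hand":0.1},{"slide":[0,0,0.026],"turn":0,"hand":0.1},{"slide":[0,0,0.029],"turn":0,"hand":0.1},{"slide":[0,0,0.029],"turn":0,"hand":0.1}]'

```text
time_s: 11.07
tool_pos: [0.4858, -0.0365, 0.2288]
eef_rot: [[-0.828, 0.56, -0.001], [0.56, 0.828, 0.0], [0.001, -0.0, -1.0]]
contact_force: [0.5, -0.8, -0.7]
finger_gap: 0.241
grasp_force: 20.0
```

Emit:
move_arm --series '[{"slide":[0,0,0],"turn":0,"hand":0.1},{"slide":[0,0,0],"turn":0,"hand":0.1},{"slide":[0,0,0],"turn":0,"hand":0.1}]'

```text
time_s: 11.32
tool_pos: [0.4862, -0.0366, 0.2298]
eef_rot: [[-0.828, 0.56, 0.001], [0.56, 0.828, -0.0], [-0.001, 0.001, -1.0]]
contact_force: [-0.2, -0.7, -1.2]
finger_gap: 0.24
grasp_force: 20.0
```

Emit:
move_arm --series '[{"slide":[0,0,0.001],"turn":0,"hand":0.1},{"slide":[0,0,0.002],"turn":0,"hand":0.1},{"slide":[0,0,0.003],"turn":0,"hand":0.1},{"slide":[0,0,0.003],"turn":0,"hand":0.1},{"slide":[0,0,0.003],"turn":0,"hand":0.1}]'

```text
time_s: 11.73
tool_pos: [0.4864, -0.0366, 0.227]
eef_rot: [[-0.828, 0.56, 0.001], [0.56, 0.828, -0.0], [-0.001, 0.001, -1.0]]
contact_force: [-0.7, 1.1, 7.1]
finger_gap: 0.245
grasp_force: 20.0
```

Emit:
move_arm --series '[{"slide":[0,0,0],"turn":0,"hand":0.3},{"slide":[0,0,0],"turn":0,"hand":0.35},{"slide":[0,0,0],"turn":0,"hand":0.5},{"slide":[0,0,0],"turn":0,"hand":0.7},{"slide":[0,0,0],"turn":0,"hand":0.9}]'

```text
time_s: 12.15
tool_pos: [0.4858, -0.0366, 0.2261]
eef_rot: [[-0.828, 0.56, -0.0], [0.56, 0.828, -0.0], [0.0, -0.0, -1.0]]
contact_force: [-1.2, -0.2, 0.0]
finger_gap: 0.544
grasp_force: 0.0
```

Emit:
move_arm --series '[{"slide":[0,0,0],"turn":0,"hand":0.9},{"slide":[0,0,0],"turn":0,"hand":0.9},{"slide":[0,0,0],"turn":0,"hand":0.9},{"slide":[0,0,0],"turn":0,"hand":0.9},{"slide":[0,0,0],"turn":0,"hand":0.9}]'

```text
time_s: 12.57
tool_pos: [0.4859, -0.0366, 0.2262]
eef_rot: [[-0.828, 0.56, -0.0], [0.56, 0.828, 0.0], [0.0, -0.0, -1.0]]
contact_force: [-0.5, -0.1, -0.3]
finger_gap: 0.892
grasp_force: 0.0
```

The brush touched down with 7 N and is released. I raise the gripper straight up.

Emit:
move_arm --series '[{"slide":[0,0,-0.015],"turn":0,"hand":0.9},{"slide":[0,0,-0.035],"turn":0,"hand":0.9},{"slide":[0,0,-0.065],"turn":0,"hand":0.9},{"slide":[0,0,-0.1],"turn":0,"hand":0.9},{"slide":[0,0,-0.13],"turn":0,"hand":0.9}]'

```text
time_s: 12.98
tool_pos: [0.4857, -0.0366, 0.358]
eef_rot: [[-0.828, 0.56, 0.0], [0.56, 0.828, -0.0], [-0.0, 0.0, -1.0]]
contact_force: [1.3, 0.2, 0.4]
finger_gap: 0.9
grasp_force: 0.0
```

Emit:
move_arm --series '[{"slide":[0,0,0],"turn":0,"hand":0.9},{"slide":[0,0,0],"turn":0,"hand":0.9},{"slide":[0,0,0],"turn":0,"hand":0.9},{"slide":[0,0,0],"turn":0,"hand":0.9}]'

```text
time_s: 13.32
tool_pos: [0.4852, -0.0365, 0.3549]
eef_rot: [[-0.828, 0.56, -0.002], [0.56, 0.828, 0.0], [0.002, -0.001, -1.0]]
contact_force: [0.2, 0.5, -0.3]
finger_gap: 0.902
grasp_force: 0.0
```

```bash
python3 - <<'E'
from h import *
c=cam('scene'); cv2.imwrite('pics/s6.png',cv2.resize(c[0]['img'][90:340,220:480,::-1],None,fx=2.2,fy=2.2,interpolation=3))
E
```

```text
(no output)
```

View pics/s6.png

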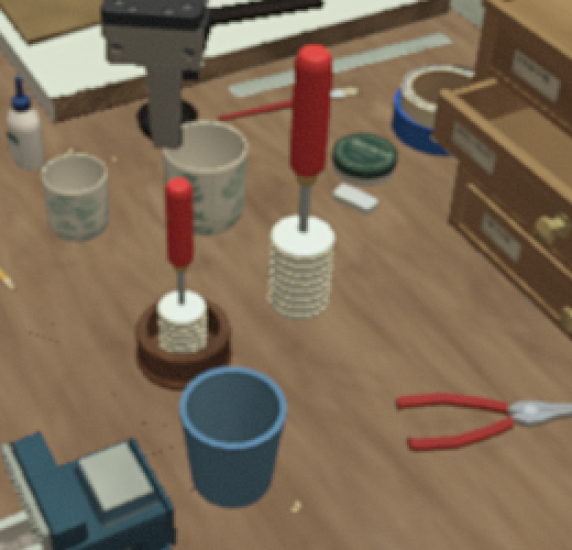

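The brush stands upright in the stand at crop (182,320), the gripper is clear above it, and the mug and beaker are where they were.

```bash
python3 -c "
from cell import ticket
print(ticket.hand_in())"
```

```text
the job is handed in; nothing more can be done
None
```

The beaker got its two strokes, the brush stands released and upright in its stand, the beaker and mug stayed put, and the job was handed in at about 13 s; hand-in returned no verdict.

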